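# Find the tin with the steel nozzles and hold it over the pan

### The arm

A 6-joint arm with a two-finger parallel gripper is mounted at the origin on a cart in front of the work surface, level with it; the furniture and walls round the work are solid. World frame = base frame: x ahead of the robot, y to its left, z up, the work surface at z = 0. Lengths are in m, angles in rad, forces in N, time in s.
With the tool pointing down it reaches from about 0.225 to 0.875 m from the base axis. Payload 3.4 kg.
Tool frame: the origin (TCP) lies on the centre line of the jaws, within the pads' length; the fingertips stand 22 mm ahead of it and the grasp point (between the pads) lies 3 mm ahead of it; z points along the fingers, y is the line along which they close (so a half turn about z gives the same grasp; the last joint's range is limited). The gripper opens to 85 mm and grips with 20 to 120 N. Pads are 22 mm wide; open, the fingers measure 114 mm over their backs; the gripper's body (76 mm by 85 mm) begins 54 mm behind the grasp point. The pads swing forward as they close: fully open they stand 13 mm farther back than shut.
Start: joints at [-1.335, 0.276, 1.505, -0, 1.361, -0.121], TCP at [0.201, -0.539, 0.253] pointing down, gripper open.
Joint ranges: [-2.89, 2.89], [-0.75, 2.08], [0.22, 2.7], [-1.18, 4.32], [0.11, 2.71], [-2.7, 2.7]. Speed limits (rad/s): [2.57, 2.57, 3.14, 3.14, 3.14, 3.14].

### API

Orientations are given as a unit quaternion [w, x, y, z].
In Python, from rig import manip gives the robot as it stands.
- The arm moves only by the tool advance, called after "Request:" as name(argument=value, ...), one argument or row to a line, values as JSON. Schema: {"type":"object","properties":{"moves":{"type":"string"},"aperture":{"type":"number"},"clamp_n":{"type":"number"},"only":{"type":"string"},"quiet":{"type":"boolean"},"lines":{"type":"string"}},"required":["moves"],"additionalProperties":false}. moves is a string of 1 to 5 rows, one to a line, with the numbers parted by commas; each row has 4 numbers: dx, dy, dz in m, then a turn about the tool's z in rad; each row shifts and turns the commanded pose from where the row before left it, along the tool's axes as they then stand; what a row does not reach is not made up. A row lasts 1/12 s, in which the tool goes at most 0.0417 m and 0.125 rad, less where a joint would pass 70% of its speed; a pose out of reach is approached as far as the arm can. aperture is the finger opening in m, set as the call begins (left out keeps the last). The fingers move at their own pace and stop on an object; clamp_n is the grip in N (left out, the last holds). Time passes only in rows, so rows that do not move let the fingers close. The tool returns the time, the measured TCP pose, the force, the opening and the grip force at its end. only (a regular expression) keeps the lines of the reply that match it, lines (a string "A,B") keeps lines A to B, and quiet returns only ok. Input that does not fit is refused with a message, and nothing moves.
- manip.get_state(): the state, without advancing time (a new reading comes with each control period).
- manip.get_image(name): name is "scene" or "top" or "wrist"; returns a dict with "img" (400x640x3 uint8, red, green, blue), "camera_matrix" (3x3 intrinsics, pixels), "T" (4x4, takes a point from camera to world coordinates); the wrist camera has in their place "hand_eye" (4x4, takes a point from camera to tool coordinates, whose origin is the TCP and whose axes are the flange's). Camera axes: x right, y down, z forward; pixel columns grow to the right and rows downward; lengths in m; the calibration is good to about 2 mm. A picture is of the moment at which its call begins: read the wrist's pose just before it. There is no depth.
- manip.sign_off(): hands the job in; it is judged then, once.
The state is a dict: "clock": time; "qpos": joint angles; "qd": joint speeds; "effort": joint torques, N m; "position": TCP position; "ee_rot": TCP orientation; "contact_force": force on the tool from outside, world axes, zero at the start; "moment": the same for the moment, N m; "width": finger opening in m; "gripper_force": force on a finger pad.
Only numpy, scipy, OpenCV 4.12 (cv2) and the standard library are available. Lean on these libraries where they do the work, as an engineer would, in place of code of your own. Each camera call takes 0.05 s, during which the arm holds its last target. There are 200 camera calls.

### The job

We are about to scald the steel piping nozzles. Slide the pan across the hob from the right ring to the middle of the left ring without lifting it and let go of it; then feel which of the two identical closed tins is the heavier, the one with the steel nozzles: lift the left tin clear of the table and set it down again upright, and only then lift the right one in the same way. Finish while holding the heavier tin still and upright in the gripper, a few centimetres clear above the middle of the pan, with the lighter tin standing on the table; do not put it down, and never tip either tin.

Things in the scene. Friction and masses are not known exactly. Their poses are not given: they have to be found in the camera images.
- hob: flat two-zone table hob, 220 (x) by 380 (y) by 36 mm high, steel with a black top, fixed to the table; two white rings 132 mm across are printed on its top side by side. Origin: centre of its underside; x points away from the robot (turned up to 0.2 rad), y to the left along the row of rings, z up
- mark_left (a point): centre of the left ring (+y), on the hob's top face, 36 mm above the table, axes as the hob's: where the pan shall go
- mark_right (a point): centre of the right ring (-y), on the hob's top face, 170 mm from mark_left: where the pan starts (within 8 mm)
- pan: small empty open steel saucepan, outside diameter 120 mm, 55 mm tall, wall 3 mm, floor 4 mm, about 0.5 kg, loose on the hob. Origin: centre of its underside; z up; the handle points along its -x axis, which is roughly towards the robot
- pan_grip (a point): point on the pan's black bar handle to grip, 115 mm from the pan's axis and 42 mm above its underside, axes as the pan's. The bar is 16 mm wide (y) and 12 mm high, and runs from 60 to 152 mm from the pan's axis; its underside is 36 mm above the hob's top
- tin_left: left (+y) of two identical closed aluminium tins standing on the table: body 56 mm across, fixed lid 57 mm across from 52 mm up to the top at 67; rigid, grip round the body 38 mm up. A nozzle set hidden inside (no pose given) is steel (steel_set; tin about 0.5 to 0.6 kg in all) or plastic (about 0.2 kg); either tin may be the heavy one. Origin: centre of its underside, z up
- tin_right: the right (-y) of the two identical tins, 10 to 21 cm to the right of the other; same shape, size and origin

How it is judged:
On the way, in this order (a step that is already met when the one before it is completed fails the run):
1. the pan stands on the left ring, let go (horizontal distance between pan and mark_left below 0.015 m and z of pan in the frame of mark_left below 0.005 m and angle between pan's own z axis and vertical below 0.06 rad and contact force between pan and the fingers below 0.05 N and linear speed of pan below 0.02 m/s), for 0.2 s.
2. the left tin is lifted at least 25 mm clear of the table, the right one still standing (height (world z) of tin_left above 0.025 m and height (world z) of tin_right below 0.006 m and contact force between tin_left and the fingers above 1 N), for 0.3 s.
3. the left tin stands upright on the table again, let go (height (world z) of tin_left below 0.006 m and angle between tin_left's own z axis and vertical below 0.1 rad and contact force between tin_left and the fingers below 0.05 N), for 0.1 s.
4. the right tin is lifted at least 25 mm clear of the table, the left one standing (height (world z) of tin_right above 0.025 m and height (world z) of tin_left below 0.006 m and contact force between tin_right and the fingers above 1 N), for 0.3 s.
At the end, for the whole second after the job is handed in: The steel-nozzle (heavier) tin is held still, upright within 0.25 rad, axis within 40 mm of the pan's, underside 10 to 150 mm above the rim, not touching the pan; the other tin stands upright on the table, let go; the pan is flat on the hob within 15 mm of the left ring's centre (horizontal distance between pan and mark_left below 0.015 m and z of pan in the frame of mark_left below 0.005 m and angle between pan's own z axis and vertical below 0.06 rad and ((distance between steel_set and tin_left below 0.03 m and horizontal distance between tin_left and pan below 0.04 m and z of tin_left in the frame of pan between 0.065 and 0.205 m and angle between tin_left's own z axis and vertical below 0.25 rad and linear speed of tin_left below 0.03 m/s and contact force between tin_left and the fingers above 1 N and contact force between tin_left and pan below 0.05 N and height (world z) of tin_right below 0.006 m and angle between tin_right's own z axis and vertical below 0.1 rad and contact force between tin_right and the arm below 0.05 N and contact force between tin_right and the fingers below 0.05 N) or (distance between steel_set and tin_right below 0.03 m and horizontal distance between tin_right and pan below 0.04 m and z of tin_right in the frame of pan between 0.065 and 0.205 m and angle between tin_right's own z axis and vertical below 0.25 rad and linear speed of tin_right below 0.03 m/s and contact force between tin_right and the fingers above 1 N and contact force between tin_right and pan below 0.05 N and height (world z) of tin_left below 0.006 m and angle between tin_left's own z axis and vertical below 0.1 rad and contact force between tin_left and the arm below 0.05 N and contact force between tin_left and the fingers below 0.05 N))); the arm keeps its last pose, push and grip.
It fails at once if the pan is lifted more than 8 mm off the hob, or tipped by more than 0.2 rad (z of pan in the frame of mark_left above 0.008 m or angle between pan's own z axis and vertical above 0.2 rad).
It fails at once if a tin is tipped by more than 0.6 rad (angle between any of tin_left, tin_right's own z axis and vertical above 0.6 rad).
It also fails if it takes over 69 s, if anything falls off the work surface, if the arm or the gripper's body presses on something with over 40 N, if the wrist force passes 120 N, or if a joint passes its speed limit or range.

## Working session

There is one attempt and no reset: what is moved stays moved. The work goes in short steps, Python scripts to look and compute and a tool call to move; the robot and the scene stay as the last step left them, time stands still between calls to the robot, and variables do not carry over. Pictures are saved under pics/ and viewed, at most 10 in all, crops included, and the job is handed in when it is done.

```bash
ls; mkdir -p pics
```

Run:
```python
from rig import manip
import cv2
for n in("top","scene"):
    d=manip.get_image(n); cv2.imwrite(f"pics/{n}0.png",d["img"][:,:,::-1]); print(n,d["camera_matrix"].round(1).tolist(),d["T"].round(3).tolist())
s=manip.get_state(); print(s)
```

```text
pics
rig.py
top [[388.6, 0.0, 319.8], [0.0, 388.6, 199.5], [0.0, 0.0, 1.0]] [[0.008, -0.994, 0.11, 0.407], [-1.0, -0.008, 0.004, 0.018], [-0.003, -0.11, -0.994, 1.143], [0.0, 0.0, 0.0, 1.0]]
scene [[446.4, 0.0, 312.0], [0.0, 446.4, 207.1], [0.0, 0.0, 1.0]] [[-0.713, -0.334, 0.616, -0.175], [-0.701, 0.317, -0.639, 0.746], [0.018, -0.887, -0.461, 0.625], [0.0, 0.0, 0.0, 1.0]]
{'clock': 0.1, 'qpos': array([-1.33500457e+00,  2.76549849e-01,  1.50600821e+00, -2.84737210e-05,
        1.36065968e+00, -1.20998046e-01]), 'qd': array([ 2.67837600e-04, -8.72348565e-04, -2.33862883e-03, -1.11153911e-03,
        8.17865897e-04, -4.54632184e-05]), 'effort': array([ 8.47939464e-04, -4.17701411e+01, -2.46403688e+01, -4.00674562e-04,
        5.77265120e-03,  6.49876824e-06]), 'position': array([ 0.20071715, -0.53838114,  0.25251517]), 'ee_rot': array([-8.10406722e-04,  9.84128932e-01,  1.77453052e-01, -6.05101734e-05]), 'contact_force': array([ 0.41629082, -0.73880645,  0.61320057]), 'moment': array([-0.0059056 , -0.01265929,  0.01445305]), 'gripper_force': 0.0, 'width': 0.0855533899610237}
```

View pics/top0.png

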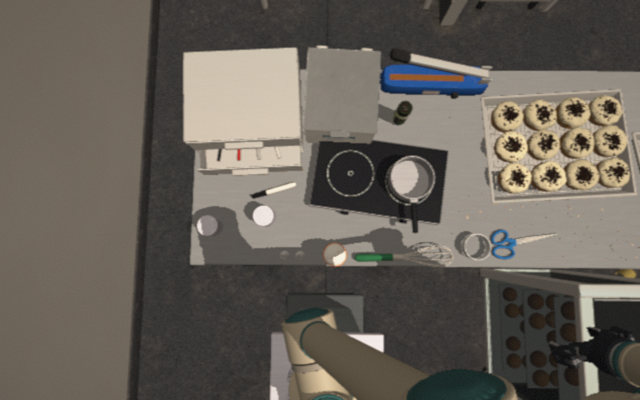

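View pics/scene0.png

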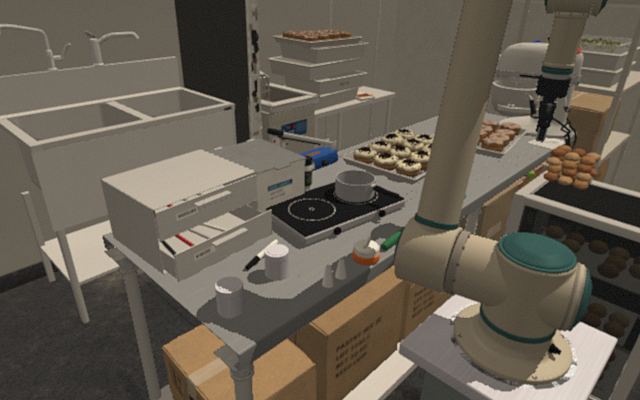

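The top view shows the hob with its left ring at about (350,173), the pan at (410,180) with its handle down to (415,230), and the tins at (207,225) and (263,215). The scene view confirms the two tins at (230,297) and (277,262). I'll measure them next.

Create h.py:
```python
import numpy as np,cv2
from rig import manip
def ray(d,uv,z,T=None):
    T=d["T"] if T is None else T
    K=d["camera_matrix"]; v=T[:3,:3]@np.linalg.solve(K,[uv[0],uv[1],1.]); o=T[:3,3]
    return o+v*(z-o[2])/v[2]
def proj(d,P):
    p=np.linalg.inv(d["T"])@np.r_[P,1]; q=d["camera_matrix"]@p[:3]; return q[:2]/q[2]
```

Run:
```python
from h import *
d=manip.get_image("top"); im=d["img"]
for uv,z,n in(((350,173),.036,'ringL'),((410,177),.091,'pan rim'),((416,225),.08,'handle'),((207,225),.067,'tinL'),((263,215),.067,'tinR')): print(n,ray(d,uv,z).round(3))
c=im[130:270,180:460]; c=cv2.resize(c[:,:,::-1],None,fx=2.85,fy=2.85,interpolation=cv2.INTER_CUBIC); cv2.imwrite("pics/c1.png",c)
# ring left: white px on black
hsv=cv2.cvtColor(im,cv2.COLOR_RGB2HSV)
g=cv2.cvtColor(im,cv2.COLOR_RGB2GRAY); m=np.zeros_like(g); m[145:202,322:379]=g[145:202,322:379]>110
for k in cv2.findContours(m,cv2.RETR_EXTERNAL,cv2.CHAIN_APPROX_NONE)[0]:
    if len(k)>15:
        e=cv2.fitEllipse(k);print('ring',e,cv2.boundingRect(k),ray(d,e[0],.036))
# dark hob contour
b=((g<45)*255).astype('uint8'); b[:130]=0;b[230:]=0;b[:,:300]=0;b[:,460:]=0
k=max(cv2.findContours(b,cv2.RETR_EXTERNAL,cv2.CHAIN_APPROX_NONE)[0],key=cv2.contourArea); r=cv2.minAreaRect(cv2.convexHull(k)); print(r)
```

```text
ringL [ 0.608 -0.064  0.036]
pan rim [ 0.588 -0.224  0.091]
handle [ 0.457 -0.24   0.08 ]
tinL [0.453 0.334 0.067]
tinR [0.482 0.18  0.067]
ring ((362.7003479003906, 191.12315368652344), (1.6564124822616577, 10.185312271118164), 58.08359909057617) (358, 188, 10, 7) [ 0.55535898 -0.09996084  0.036     ]
((378.52996826171875, 182.7899932861328), (128.55201721191406, 81.45870971679688), 8.13010311126709)
```

View pics/c1.png

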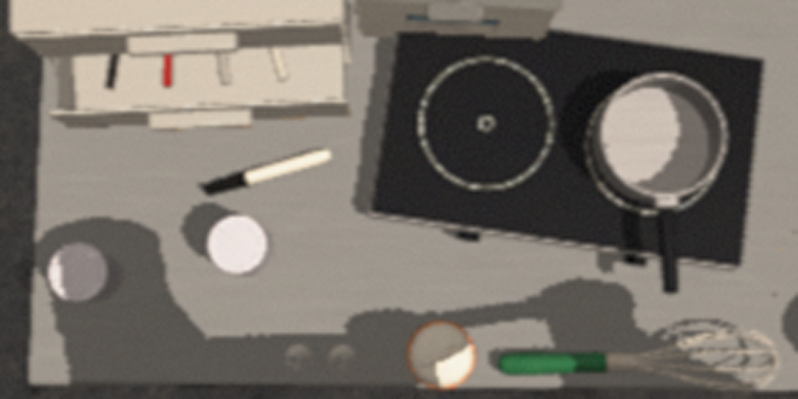

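Reading the crop (offset (180,130), scale 2.85): ring centre dot is at full-frame (350.5,173.2), the pan rim centre near (413,177) and the handle tip near (415,232). The tin lids are at (208,225.4) and (263.5,216). Next I'll refine these with fits.

Run:
```python
from h import *
d=manip.get_image("top"); im=d["img"]; g=cv2.cvtColor(im,cv2.COLOR_RGB2GRAY).astype(float)
yy,xx=np.mgrid[:400,:640]
def fit(c,r0,r1,th): 
    r=np.hypot(xx-c[0],yy-c[1]); m=(r>r0)&(r<r1)&(g>th); p=np.c_[xx[m],yy[m]].astype(np.float32)
    return cv2.fitEllipse(p),len(p)
e,n=fit((350.5,173.2),19,27,70);print(e,n,'ringL',ray(d,e[0],.036))
r=np.hypot(xx-350.5,yy-173.2);m=(r<5);w=np.clip(g-40,0,None)*m;c=((xx*w).sum()/w.sum(),(yy*w).sum()/w.sum());print('dot',ray(d,c,.036))
e,n=fit((413,177),20,25,120);print(e,n,'pan',ray(d,e[0],.091))
# handle top: dark px vs hob edge; beyond hob
for v in range(205,234):
    row=g[v,402:428]; print(v,row.astype(int).tolist())
# lids: circles on gradient
for c in((208,225.4),(263.5,216)):
    u=cv2.resize(cv2.GaussianBlur(im[int(c[1])-20:int(c[1])+20,int(c[0])-20:int(c[0])+20],(0,0),.7),None,fx=8,fy=8,interpolation=cv2.INTER_CUBIC)
    h=cv2.HoughCircles(cv2.cvtColor(u,cv2.COLOR_RGB2GRAY),cv2.HOUGH_GRADIENT,1.5,200,param1=60,param2=15,minRadius=76,maxRadius=96)
    if h is not None:
        q=h[0,0];uv=(int(c[0])-20+(q[0]+.5)/8-.5,int(c[1])-20+(q[1]+.5)/8-.5);print('tin',uv,q[2]/8,ray(d,uv,.067))
```

```text
((350.0608825683594, 172.8801727294922), (45.135772705078125, 46.19001770019531), 102.63636779785156) 330 ringL [ 0.60818887 -0.06369415  0.036     ]
dot [ 0.60879196 -0.06341064  0.036     ]
((412.5876159667969, 177.4907989501953), (41.3072395324707, 43.23075866699219), 154.54100036621094) 242 pan [ 0.58672155 -0.23077691  0.091     ]
205 [20, 26, 48, 79, 95, 90, 77, 76, 59, 35, 28, 30, 37, 32, 34, 35, 36, 37, 38, 38, 38, 37, 39, 39, 40, 37]
206 [22, 21, 32, 40, 43, 40, 39, 40, 30, 25, 30, 36, 36, 34, 35, 38, 37, 39, 40, 36, 37, 39, 36, 39, 37, 40]
207 [23, 22, 35, 35, 38, 35, 39, 39, 31, 24, 29, 33, 36, 34, 31, 37, 38, 38, 40, 38, 38, 36, 40, 39, 39, 39]
208 [21, 24, 37, 39, 41, 41, 39, 39, 34, 22, 26, 34, 39, 36, 37, 36, 39, 39, 41, 37, 39, 38, 38, 39, 39, 40]
209 [18, 21, 34, 39, 40, 38, 42, 38, 32, 24, 24, 37, 37, 35, 36, 39, 39, 39, 38, 37, 39, 40, 39, 42, 38, 40]
210 [22, 23, 35, 40, 40, 37, 39, 38, 36, 21, 31, 33, 38, 37, 36, 37, 37, 39, 39, 39, 41, 38, 42, 38, 38, 40]
211 [20, 26, 31, 37, 39, 41, 37, 37, 34, 27, 27, 32, 39, 36, 35, 35, 40, 42, 40, 40, 39, 37, 37, 39, 41, 40]
[... 2154 characters left out ...]
153, 151, 151, 153, 153, 154, 153, 144, 103, 47, 32, 39, 43, 69, 122, 147, 150, 153, 152, 149, 150, 153, 152, 150]
231 [152, 152, 154, 151, 151, 152, 152, 152, 153, 146, 104, 49, 33, 34, 41, 69, 123, 149, 154, 151, 151, 153, 151, 153, 152, 153]
232 [147, 152, 151, 151, 152, 153, 152, 151, 151, 145, 121, 86, 66, 60, 74, 100, 131, 150, 151, 153, 152, 151, 150, 151, 152, 152]
233 [134, 149, 151, 151, 150, 152, 151, 151, 151, 151, 147, 139, 128, 118, 130, 140, 148, 152, 151, 150, 152, 150, 151, 150, 153, 151]
tin (np.float32(207.34375), np.float32(225.65625)) 10.49375 [0.4514469  0.33344687 0.067     ]
tin (np.float32(261.96875), np.float32(214.96875)) 10.00625 [0.48228618 0.18296    0.067     ]
```

Add to h.py:
```python
from scipy.spatial.transform import Rotation as R
def rot(s): return R.from_quat(np.asarray(s["ee_rot"]),scalar_first=True).as_matrix()
def go(P,yaw=None):
    """print the remaining shift in tool axes (tool pointing down), and the turn; world target P"""
    s=manip.get_state(); M=rot(s); dw=np.array(P)-s["position"]; y0=np.arctan2(M[1,0],M[0,0])
    print("pos",s["position"].round(4),"yaw",round(y0,3),"tilt",M[:,2].round(3),"tool shift",(M.T@dw).round(4),"turn",None if yaw is None else round(y0-yaw,3),"t",round(s["clock"],2),"F",s["contact_force"].round(2),"w",round(s["width"],4),"gf",round(s["gripper_force"],1))
```

Run:
```python
from h import *
d=manip.get_image("top")
a=ray(d,(415.2,228),.084);b=ray(d,(415,232.4),.080);c=ray(d,(414.2,212),.084);print(a,b,c)
p=np.array([.5867,-.2308]);v=p-b[:2];print(np.arctan2(v[1],v[0]),np.hypot(*v))
yaw=np.arctan2(v[1],v[0]);q=p-.115*np.array([np.cos(yaw),np.sin(yaw)]);print(q)
go([*q,.25],yaw)
```

```text
[ 0.44900013 -0.237021    0.084     ] [ 0.43719035 -0.23721686  0.08      ] [ 0.49256848 -0.2351122   0.084     ]
0.04289304374353506 0.1496472906405445
[ 0.47180577 -0.23573119]
pos [ 0.2008 -0.5386  0.2529] yaw 0.357 tilt [-0.     0.001 -1.   ] tool shift [ 0.3597 -0.1891  0.0031] turn 0.314 t 0.25 F [ 0.09  0.34 -0.15] w 0.0856 gf 0.0
```

Request:
advance(
  moves="0.036,-0.019,0,0\n0.036,-0.019,0,0\n0.036,-0.019,0,0\n0.036,-0.019,0,0\n0.036,-0.019,0,0",
)

```text
clock: 0.67
position: [0.3371, -0.3854, 0.2533]
ee_rot: [0.0, 0.984, 0.177, 0.0]
contact_force: [1.7, -0.9, 0.4]
width: 0.0854
gripper_force: 0.0
```

Request:
advance(
  moves="0.036,-0.019,0,0\n0.036,-0.019,0,0\n0.036,-0.019,0,0\n0.036,-0.019,0,0\n0.036,-0.019,0,0",
)

```text
clock: 1.08
position: [0.4727, -0.2333, 0.2534]
ee_rot: [0.0, 0.984, 0.177, 0.0]
contact_force: [1.6, -0.9, -0.3]
width: 0.0853
gripper_force: 0.0
```

Request:
advance(
  moves="0,0,0,0.105\n0,0,0,0.105\n0,0,0,0.105\n0,0,0,0\n0,0,0,0",
)

```text
clock: 1.5
position: [0.4718, -0.2349, 0.2532]
ee_rot: [-0.0, 1.0, 0.022, -0.0]
contact_force: [0.2, 0.1, -0.3]
width: 0.0854
gripper_force: 0.0
```

Run:
```python
from h import *
go([.4718,-.2357,.25],.043)
s=manip.get_state(); d=manip.get_image("wrist"); cv2.imwrite("pics/w1.png",d["img"][:,:,::-1])
print(d["hand_eye"].round(3).tolist(),d["camera_matrix"].round(1).tolist())
```

```text
pos [ 0.4718 -0.2349  0.2532] yaw 0.045 tilt [-0.  0. -1.] tool shift [0.     0.0008 0.0032] turn 0.002 t 1.5 F [ 0.19  0.05 -0.3 ] w 0.0854 gf 0.0
[[-0.002, -0.964, -0.265, 0.066], [1.0, -0.002, -0.0, -0.0], [-0.0, -0.265, 0.964, -0.122], [0.0, 0.0, 0.0, 1.0]] [[351.7, 0.0, 317.6], [0.0, 351.7, 193.6], [0.0, 0.0, 1.0]]
```

View pics/w1.png

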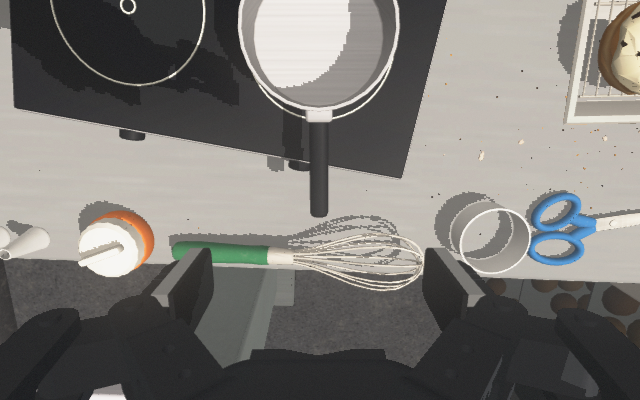

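The wrist view shows the handle centred between the jaws, running from (318,122) to (319,216). The left ring's dot is at (127,6). I'll check the handle and ring positions with this calibration.

Run:
```python
from h import *
s=manip.get_state(); d=manip.get_image("wrist")
T=np.eye(4);T[:3,:3]=rot(s);T[:3,3]=s["position"];T=T@d["hand_eye"]
for n,uv,z in(("tip",(319,216),.080),("h1",(318.8,200),.084),("h2",(318.3,130),.084),("ringL",(127.3,6),.036),("rimL",(239,25),.091),("rimR",(399,25),.091),("rimbot",(319,109),.091)): print(n,ray(d,uv,z,T).round(4))
go([.471,-.236,.081],.043)
```

```text
tip [ 0.4357 -0.2375  0.08  ]
h1 [ 0.4517 -0.2366  0.084 ]
h2 [ 0.5112 -0.2337  0.084 ]
ringL [ 0.6066 -0.0631  0.036 ]
rimL [ 0.586  -0.1718  0.091 ]
rimR [ 0.591 -0.29   0.091]
rimbot [ 0.5281 -0.2335  0.091 ]
pos [ 0.4717 -0.2352  0.2533] yaw 0.043 tilt [-0. -0. -1.] tool shift [-0.0007  0.0008  0.1723] turn 0.0 t 1.6 F [ 0.54 -0.18  0.2 ] w 0.0855 gf 0.0
```

Request:
advance(
  moves="0,0.0008,0.034,0\n0,0,0.034,0\n0,0,0.034,0\n0,0,0.034,0\n0,0,0.03,0",
  aperture=0.045,
  clamp_n=20,
)

```text
clock: 2.02
position: [0.4711, -0.2359, 0.0857]
ee_rot: [-0.0, 1.0, 0.021, -0.0]
contact_force: [-0.2, -0.3, 0.7]
width: 0.0449
gripper_force: 0.0
```

Request:
advance(
  moves="0,0,0.006,0\n0,0,0,0\n0,0,0,0",
)

```text
clock: 2.27
position: [0.4725, -0.2366, 0.0822]
ee_rot: [0.0, 1.0, 0.021, 0.001]
contact_force: [0.2, -0.3, 1.1]
width: 0.0452
gripper_force: 0.0
```

Request:
advance(
  moves="0,0,0,0\n0,0,0,0\n0,0,0,0\n0,0,0,0\n0,0,0,0",
  aperture=0,
  clamp_n=20,
)

```text
clock: 2.68
position: [0.4727, -0.2364, 0.0828]
ee_rot: [0.001, 1.0, 0.021, 0.001]
contact_force: [-1.4, 1.1, 6.5]
width: 0.0156
gripper_force: 22.5
```

```bash
python3 -c "
from h import *
go([.4718+.0202,-.236+.1674,.081],.043)"
```

```text
pos [ 0.4727 -0.2364  0.0828] yaw 0.042 tilt [ 0.003 -0.002 -1.   ] tool shift [ 0.0263 -0.1668  0.0016] turn -0.001 t 2.68 F [-1.38  1.07  6.53] w 0.0156 gf 22.5
```

Request:
advance(
  moves="0,0,-0.001,0\n0,0,0,0\n0,0,0,0",
)

```text
clock: 2.93
position: [0.4726, -0.2362, 0.083]
ee_rot: [0.001, 1.0, 0.021, 0.001]
contact_force: [0.7, -0.8, 4.7]
width: 0.0158
gripper_force: 22.3
```

Request:
advance(
  moves="0.002,-0.01,0,0\n0.002,-0.01,0,0\n0,0,0,0",
)

```text
clock: 3.18
position: [0.4756, -0.215, 0.0828]
ee_rot: [0.0, 1.0, 0.021, 0.001]
contact_force: [0.7, 0.4, 6.0]
width: 0.0156
gripper_force: 22.4
```

```bash
python3 -c "
from h import *
go([.4727+.0202,-.2364+.1674,.0825],.043)"
```

```text
pos [ 0.4756 -0.215   0.0828] yaw 0.042 tilt [ 0.001 -0.    -1.   ] tool shift [ 0.0235 -0.1451  0.0002] turn -0.001 t 3.18 F [0.73 0.44 5.97] w 0.0156 gf 22.4
```

Request:
advance(
  moves="0.003,-0.014,-0.001,0\n0.003,-0.018,0,0\n0.003,-0.018,0,0\n0.003,-0.018,0,0\n0.003,-0.018,0,0",
)

```text
clock: 3.6
position: [0.4863, -0.1291, 0.0833]
ee_rot: [0.001, 1.0, 0.021, -0.0]
contact_force: [-0.4, -4.0, 3.6]
width: 0.0155
gripper_force: 22.2
```

Request:
advance(
  moves="0.003,-0.018,0,0\n0.003,-0.018,0,0\n0.002,-0.014,0,0\n0,-0.006,0,0\n0,0,0,0",
)

```text
clock: 4.02
position: [0.4917, -0.0714, 0.0832]
ee_rot: [-0.001, 1.0, 0.022, -0.0]
contact_force: [1.2, 2.4, 3.5]
width: 0.0156
gripper_force: 22.1
```

```bash
python3 - <<'E'
from h import *
go([.4727+.0202,-.2364+.1674,.0825],.043)
d=manip.get_image("top");im=d["img"];c=cv2.resize(im[130:250,300:460,::-1],None,fx=4,fy=4,interpolation=cv2.INTER_CUBIC);cv2.imwrite("pics/c2.png",c)
E
```

```text
pos [ 0.4917 -0.0714  0.0832] yaw 0.044 tilt [-0.001  0.001 -1.   ] tool shift [ 0.0013 -0.0024  0.0007] turn 0.001 t 4.02 F [1.17 2.38 3.53] w 0.0156 gf 22.1
```

View pics/c2.png

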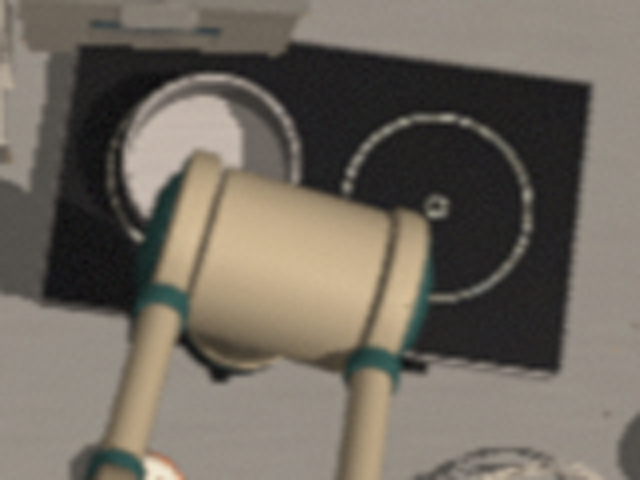

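The pan is on the left ring (rim centre near crop (213,160)), and the uncovered right ring's dot is at crop (437,207), i.e. full (409,181.7). I'll make the last 2 mm, let go, back off and check.

Request:
advance(
  moves="0.001,-0.0025,0,0\n0,0,0,0\n0,0,0,0",
)

```text
clock: 4.32
position: [0.4919, -0.0708, 0.0832]
ee_rot: [-0.0, 1.0, 0.021, -0.001]
contact_force: [-1.7, -0.4, 4.1]
width: 0.0154
gripper_force: 22.4
```

Request:
advance(
  moves="0,0,0,0\n0,0,0,0\n0,0,0,0",
  aperture=0.05,
)

```text
clock: 4.57
position: [0.4923, -0.0705, 0.0828]
ee_rot: [-0.0, 1.0, 0.021, -0.001]
contact_force: [0.4, 0.7, 0.6]
width: 0.0498
gripper_force: 0.0
```

Request:
advance(
  moves="0,0,-0.01,0\n0,0,-0.03,0\n0,0,-0.04,0\n0,0,-0.04,0\n0,0,-0.03,0",
  aperture=0.05,
)

```text
clock: 4.98
position: [0.4933, -0.0706, 0.2359]
ee_rot: [0.0, 1.0, 0.021, 0.001]
contact_force: [0.3, -0.4, -0.2]
width: 0.05
gripper_force: 0.0
```

Run:
```python
from h import *
d=manip.get_image("top");print("ringR",ray(d,(409.1,181.6),.036))
im=manip.get_image("wrist")["img"];cv2.imwrite("pics/w2.png",im[:,:,::-1])
go([.4515,.3334,.2],0)
```

```text
ringR [ 0.58405434 -0.23355839  0.036     ]
pos [ 0.496  -0.0713  0.2385] yaw 0.042 tilt [ 0.011 -0.003 -1.   ] tool shift [-0.028  -0.4063  0.0368] turn 0.042 t 5.08 F [ 0.35 -0.56 -0.66] w 0.0497 gf 0.0
```

View pics/w2.png

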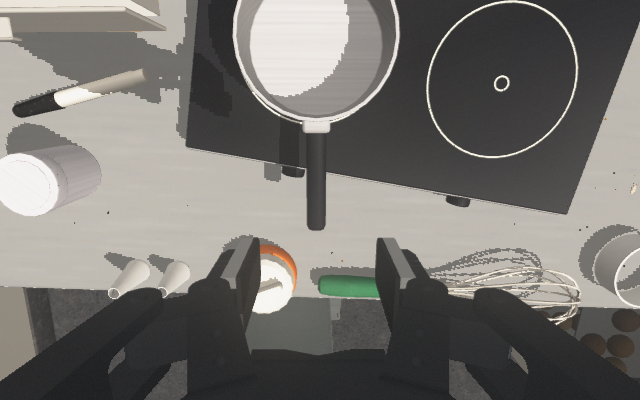

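The pan stands on the left ring, its rim spanning columns 234–400 with its near edge at row 121. The right ring's dot is at (501.5,83).

Run:
```python
from h import *
s=manip.get_state(); d=manip.get_image("wrist")
g=cv2.cvtColor(d["img"],cv2.COLOR_RGB2GRAY).astype(int); print(g[30,225:250].tolist(),g[30,388:410].tolist(),g[108:132,317].tolist())
T=np.eye(4);T[:3,:3]=rot(s);T[:3,3]=s["position"];T=T@d["hand_eye"]
for n,uv,z in(("tip",(316,229),.080),("ringR",(501.5,83),.036),("rimL",(234,30),.091),("rimR",(400,30),.091),("rimbot",(317,121),.091)): print(n,ray(d,uv,z,T).round(4))
d=manip.get_image("top");im=d["img"];cv2.imwrite("pics/t3.png",cv2.resize(im[130:250,300:460,::-1],None,fx=4,fy=4,interpolation=cv2.INTER_CUBIC))
go([.4515,.3334,.2],0)
```

```text
[44, 44, 44, 47, 44, 43, 44, 215, 230, 236, 219, 154, 145, 146, 147, 148, 149, 147, 148, 149, 150, 146, 150, 152, 154] [90, 89, 89, 91, 91, 90, 89, 88, 91, 193, 228, 232, 203, 95, 54, 53, 53, 53, 52, 52, 53, 53] [146, 144, 145, 149, 148, 150, 128, 122, 120, 184, 231, 230, 227, 224, 227, 228, 228, 225, 223, 221, 221, 217, 206, 195]
tip [ 0.4552 -0.0718  0.08  ]
ringR [ 0.582 -0.231  0.036]
rimL [ 0.6064 -0.0081  0.091 ]
rimR [ 0.6111 -0.1253  0.091 ]
rimbot [ 0.5457 -0.0691  0.091 ]
pos [ 0.4929 -0.0704  0.2336] yaw 0.042 tilt [ 0.001 -0.    -1.   ] tool shift [-0.0246 -0.4052  0.0335] turn 0.042 t 5.18 F [ 0.25 -0.24  0.17] w 0.0503 gf 0.0
```

Request:
advance(
  moves="-0.0025,-0.0405,0,0\n-0.0025,-0.0405,0,0\n-0.0025,-0.0405,0,0\n-0.0025,-0.0405,0,0\n-0.0025,-0.0405,0,0",
  aperture=0.085,
)

```text
clock: 5.6
position: [0.4702, 0.1328, 0.231]
ee_rot: [0.0, 1.0, 0.02, -0.002]
contact_force: [1.0, -0.3, 0.4]
width: 0.0851
gripper_force: 0.0
```

Request:
advance(
  moves="-0.0025,-0.0405,0,0\n-0.0025,-0.0405,0,0\n-0.0025,-0.0405,0,0\n-0.0025,-0.0405,0,0\n-0.0025,-0.0405,0,0",
)

```text
clock: 6.02
position: [0.4493, 0.3345, 0.2307]
ee_rot: [0.001, 1.0, 0.021, -0.002]
contact_force: [1.7, 0.2, 0.1]
width: 0.0849
gripper_force: 0.0
```

Request:
advance(
  moves="0,0,0,0.042\n0,0,0,0\n0,0,0,0\n0,0,0,0",
)

```text
clock: 6.35
position: [0.4505, 0.332, 0.2318]
ee_rot: [0.001, 1.0, -0.0, -0.001]
contact_force: [0.4, -0.4, -0.5]
width: 0.0849
gripper_force: 0.0
```

Add to h.py:
```python
def wr():
    s=manip.get_state(); d=manip.get_image("wrist"); T=np.eye(4);T[:3,:3]=rot(s);T[:3,3]=s["position"];return d,T@d["hand_eye"]
```

Run:
```python
from h import *
go([.4515,.3334,.041],0)
d,T=wr(); cv2.imwrite("pics/w3.png",d["img"][:,:,::-1])
```

```text
pos [0.4505 0.332  0.2318] yaw -0.0 tilt [-0.003 -0.002 -1.   ] tool shift [ 0.0015 -0.0018  0.1908] turn -0.0 t 6.35 F [ 0.42 -0.36 -0.54] w 0.0849 gf 0.0
```

View pics/w3.png

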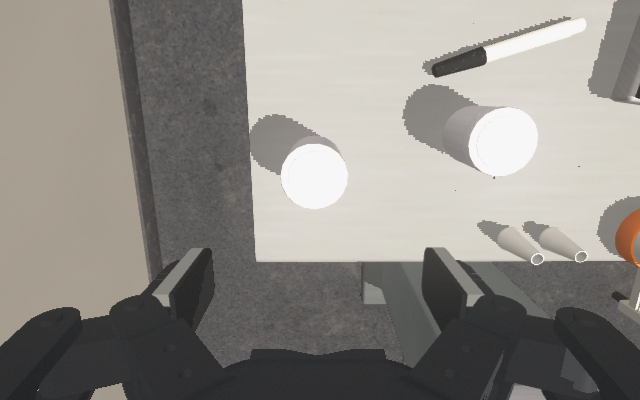

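The left tin's lid is centred at (314,176), nearly under the jaws, and the right tin's lid is at (503,141).

Run:
```python
from h import *
d,T=wr()
for uv in((314.2,176),(503,141)): print(ray(d,uv,.067,T).round(4))
P=ray(d,(314.2,176),.067,T);go([P[0],P[1],.041],0)
```

```text
[0.4525 0.3346 0.067 ]
[0.4811 0.1809 0.067 ]
pos [0.4511 0.3319 0.2327] yaw -0.002 tilt [-0.001 -0.001 -1.   ] tool shift [ 0.0017 -0.0029  0.1917] turn -0.002 t 6.45 F [-0.14  0.09 -0.71] w 0.0853 gf 0.0
```

Request:
advance(
  moves="0.001,-0.0025,0.035,0\n0,0,0.035,0\n0,0,0.035,0\n0,0,0.035,0\n0,0,0.03,0",
)

```text
clock: 6.87
position: [0.4518, 0.3342, 0.0616]
ee_rot: [0.0, 1.0, -0.001, -0.0]
contact_force: [-0.4, -0.5, -0.8]
width: 0.0846
gripper_force: 0.0
```

Request:
advance(
  moves="0,0,0.018,0\n0,0,0.003,0\n0,0,0,0\n0,0,0,0",
)

```text
clock: 7.2
position: [0.4532, 0.3356, 0.0433]
ee_rot: [-0.0, 1.0, -0.001, 0.001]
contact_force: [-0.0, -0.0, 0.3]
width: 0.0852
gripper_force: 0.0
```

```bash
python3 -c "
from h import *
go([.4525,.3346,.041],0)"
```

```text
pos [0.4532 0.3356 0.0433] yaw -0.001 tilt [ 0.002  0.001 -1.   ] tool shift [-0.0007  0.001   0.0023] turn -0.001 t 7.2 F [-0.   -0.02  0.35] w 0.0852 gf 0.0
```

Request:
advance(
  moves="0,0,0,0\n0,0,0,0\n0,0,0,0\n0,0,0,0\n0,0,0,0",
  aperture=0,
  clamp_n=40,
)

```text
clock: 7.62
position: [0.4531, 0.3361, 0.0441]
ee_rot: [-0.001, 1.0, 0.0, 0.002]
contact_force: [-0.7, -1.6, 6.2]
width: 0.0551
gripper_force: 42.2
```

Request:
advance(
  moves="0,0,-0.012,0\n0,0,-0.016,0\n0,0,-0.016,0\n0,0,-0.006,0\n0,0,0,0",
)

```text
clock: 8.03
position: [0.453, 0.3365, 0.0941]
ee_rot: [-0.001, 1.0, -0.0, 0.002]
contact_force: [-0.0, -0.1, -2.0]
width: 0.055
gripper_force: 42.8
```

Request:
advance(
  moves="0,0,0,0\n0,0,0,0\n0,0,0,0\n0,0,0,0\n0,0,0,0",
)

```text
clock: 8.45
position: [0.4517, 0.3356, 0.0915]
ee_rot: [0.0, 1.0, -0.0, -0.001]
contact_force: [-0.5, 0.4, -1.7]
width: 0.0552
gripper_force: 42.8
```

Request:
advance(
  moves="0,0,0,0\n0,0,0,0\n0,0,0,0",
)

```text
clock: 8.7
position: [0.452, 0.3358, 0.0921]
ee_rot: [0.0, 1.0, -0.0, -0.0]
contact_force: [0.0, -0.8, -2.5]
width: 0.0554
gripper_force: 42.8
```

The left tin reads about 2 N, so it is light. I'll set it down.

Request:
advance(
  moves="0,0,0.02,0\n0,0,0.016,0\n0,0,0.008,0\n0,0,0.003,0\n0,0,0,0",
)

```text
clock: 9.12
position: [0.4517, 0.3356, 0.045]
ee_rot: [0.0, 1.0, -0.0, -0.001]
contact_force: [-0.2, -0.8, -2.0]
width: 0.0547
gripper_force: 42.9
```

Request:
advance(
  moves="0,0,0.001,0\n0,0,0,0\n0,0,0,0",
)

```text
clock: 9.37
position: [0.4525, 0.336, 0.0448]
ee_rot: [-0.0, 1.0, -0.0, 0.001]
contact_force: [0.4, 0.2, -3.3]
width: 0.0551
gripper_force: 42.9
```

Request:
advance(
  moves="0,0,0.001,0\n0,0,0.001,0\n0,0,0,0\n0,0,0,0",
)

```text
clock: 9.7
position: [0.4525, 0.336, 0.044]
ee_rot: [-0.0, 1.0, -0.0, 0.001]
contact_force: [-1.8, -1.8, 9.2]
width: 0.0553
gripper_force: 43.6
```

Request:
advance(
  moves="0,0,0.001,0\n0,0,0,0\n0,0,0,0\n0,0,0,0",
)

```text
clock: 10.03
position: [0.4525, 0.336, 0.044]
ee_rot: [-0.0, 1.0, -0.0, 0.001]
contact_force: [-3.4, -2.8, 15.3]
width: 0.0549
gripper_force: 44.1
```

Contact is made. Now I'll release, go up, and cross to the right tin.

Request:
advance(
  moves="0,0,0,0\n0,0,0,0\n0,0,0,0\n0,0,0,0\n0,0,0,0",
  aperture=0.085,
)

```text
clock: 10.45
position: [0.452, 0.3357, 0.041]
ee_rot: [0.0, 1.0, -0.0, -0.0]
contact_force: [0.9, 0.2, 0.4]
width: 0.0853
gripper_force: 0.0
```

Request:
advance(
  moves="0,0,-0.015,0\n0,0,-0.03,0\n0,0,-0.04,0\n0,0,-0.04,0\n0,0,-0.03,0",
)

```text
clock: 10.87
position: [0.4527, 0.3361, 0.1991]
ee_rot: [-0.001, 1.0, -0.0, 0.001]
contact_force: [1.1, 0.8, 0.6]
width: 0.0852
gripper_force: 0.0
```

```bash
python3 -c "
from h import *
go([.4811,.1809,.195],0)"
```

```text
pos [0.4527 0.3361 0.1991] yaw -0.0 tilt [ 0.002  0.001 -1.   ] tool shift [0.0285 0.1552 0.004 ] turn -0.0 t 10.87 F [1.1  0.84 0.65] w 0.0852 gf 0.0
```

Request:
advance(
  moves="0.007,0.0385,0,0\n0.007,0.0385,0,0\n0.007,0.0385,0,0\n0.007,0.0385,0,0\n0,0,0,0",
)

```text
clock: 11.28
position: [0.4809, 0.1758, 0.1961]
ee_rot: [0.002, 1.0, -0.003, 0.0]
contact_force: [0.7, 0.4, 0.4]
width: 0.0848
gripper_force: 0.0
```

Request:
advance(
  moves="0,0,0,0\n0,0,0,0",
)

```text
clock: 11.45
position: [0.48, 0.1819, 0.1961]
ee_rot: [-0.0, 1.0, -0.001, -0.0]
contact_force: [-1.0, 0.6, -0.1]
width: 0.0854
gripper_force: 0.0
```

Run:
```python
from h import *
go([.4811,.1809,.041],0)
d,T=wr(); g=cv2.cvtColor(d["img"],cv2.COLOR_RGB2GRAY); m=((g>235)*255).astype('uint8')
for k in cv2.findContours(m,cv2.RETR_EXTERNAL,cv2.CHAIN_APPROX_NONE)[0]:
    if cv2.contourArea(k)>1500: c,r=cv2.minEnclosingCircle(k); print(c,r,cv2.contourArea(k)/(3.14*r*r),ray(d,c,.067,T))
```

```text
pos [0.48   0.1819 0.1961] yaw -0.001 tilt [-0.     0.001 -1.   ] tool shift [0.0012 0.0011 0.1551] turn -0.001 t 11.45 F [-1.05  0.6  -0.07] w 0.0854 gf 0.0
(319.7382507324219, 187.65196228027344) 36.81330490112305 0.7732548121623949 [0.48115431 0.18067477 0.067     ]
```

Request:
advance(
  moves="0.001,0.001,0.035,0\n0,0,0.035,0\n0,0,0.035,0\n0,0,0.03,0\n0,0,0.016,0",
)

```text
clock: 11.92
position: [0.4784, 0.182, 0.0419]
ee_rot: [0.0, 1.0, 0.001, -0.003]
contact_force: [0.1, -0.2, 0.0]
width: 0.0848
gripper_force: 0.0
```

Request:
advance(
  moves="0,0,0.003,0\n0,0,0,0\n0,0,0,0",
)

```text
clock: 12.17
position: [0.4817, 0.1819, 0.0429]
ee_rot: [-0.0, 1.0, 0.001, 0.001]
contact_force: [-0.1, 0.4, 0.1]
width: 0.0849
gripper_force: 0.0
```

```bash
python3 -c "
from h import *
go([.4811,.1808,.041],0)"
```

```text
pos [0.4817 0.1819 0.0429] yaw 0.001 tilt [ 0.001  0.    -1.   ] tool shift [-0.0006  0.0011  0.0019] turn 0.001 t 12.17 F [-0.14  0.41  0.14] w 0.0849 gf 0.0
```

Request:
advance(
  moves="0,0,0,0\n0,0,0,0\n0,0,0,0\n0,0,0,0\n0,0,0,0",
  aperture=0,
  clamp_n=60,
)

```text
clock: 12.58
position: [0.482, 0.181, 0.0441]
ee_rot: [-0.0, 1.0, -0.0, 0.002]
contact_force: [-0.8, 0.7, 6.4]
width: 0.0552
gripper_force: 63.2
```

Request:
advance(
  moves="0,0,-0.012,0\n0,0,-0.016,0\n0,0,-0.016,0\n0,0,-0.006,0\n0,0,0,0",
)

```text
clock: 13.0
position: [0.482, 0.1809, 0.0938]
ee_rot: [-0.0, 1.0, -0.0, 0.002]
contact_force: [0.7, 0.3, -4.3]
width: 0.0554
gripper_force: 65.5
```

Request:
advance(
  moves="0,0,0,0\n0,0,0,0\n0,0,0,0\n0,0,0,0\n0,0,0,0",
)

```text
clock: 13.42
position: [0.4807, 0.1807, 0.0916]
ee_rot: [0.0, 1.0, -0.0, -0.001]
contact_force: [-0.8, -0.6, -4.5]
width: 0.055
gripper_force: 65.4
```

The right tin reads about 4.5 N (the left was about 2 N), so the right one holds the steel set. I'll raise it and carry it over the pan.

Request:
advance(
  moves="0,0,-0.015,0\n0,0,-0.025,0\n0,0,-0.03,0\n0,0,-0.025,0\n0,0,-0.012,0",
)

```text
clock: 13.83
position: [0.4826, 0.1811, 0.2023]
ee_rot: [-0.001, 1.0, -0.0, 0.002]
contact_force: [0.8, 0.6, -4.6]
width: 0.0553
gripper_force: 65.8
```

Request:
advance(
  moves="0,0.015,0,0\n0,0.025,0,0\n0.01,0.03,0,0\n0.015,0.03,0,0\n0.02,0.03,0,0",
)

```text
clock: 14.25
position: [0.5246, 0.0499, 0.199]
ee_rot: [-0.0, 1.0, 0.0, -0.001]
contact_force: [1.2, 1.0, -5.1]
width: 0.0553
gripper_force: 66.0
```

Request:
advance(
  moves="0.02,0.03,0,0\n0.02,0.03,0,0\n0.015,0.025,0,0\n0.01,0.015,0,0\n0,0,0,0",
)

```text
clock: 14.67
position: [0.5933, -0.053, 0.1985]
ee_rot: [0.001, 1.0, -0.002, 0.001]
contact_force: [0.8, 0.1, -5.0]
width: 0.0552
gripper_force: 66.0
```

Request:
advance(
  moves="0,0,0,0\n0,0,0,0",
)

```text
clock: 14.83
position: [0.5899, -0.0483, 0.1986]
ee_rot: [-0.001, 1.0, -0.0, -0.001]
contact_force: [0.0, 0.1, -5.5]
width: 0.055
gripper_force: 66.0
```

```bash
python3 -c "
from h import *
go([.6065,-.066,.195],0)"
```

```text
pos [ 0.5899 -0.0483  0.1986] yaw -0.0 tilt [-0.002  0.001 -1.   ] tool shift [0.0166 0.0177 0.0035] turn -0.0 t 14.83 F [ 0.02  0.1  -5.49] w 0.055 gf 66.0
```

Request:
advance(
  moves="0.008,0.009,0.001,0\n0.008,0.009,0,0\n0,0,0,0\n0,0,0,0\n0,0,0,0",
)

```text
clock: 15.25
position: [0.6067, -0.0669, 0.1982]
ee_rot: [-0.0, 1.0, -0.0, -0.0]
contact_force: [-0.5, 0.6, -5.0]
width: 0.0555
gripper_force: 66.0
```

Request:
advance(
  moves="0,0,0,0\n0,0,0,0\n0,0,0,0\n0,0,0,0\n0,0,0,0",
)

```text
clock: 15.67
position: [0.6069, -0.0671, 0.1984]
ee_rot: [0.0, 1.0, -0.0, 0.0]
contact_force: [0.8, -0.5, -4.5]
width: 0.0556
gripper_force: 66.0
```

Run:
```python
from h import *
go([.6065,-.066,.197],0)
d=manip.get_image("scene");cv2.imwrite("pics/s9.png",d["img"][:,:,::-1])
print(manip.get_state()["qd"].round(4))
```

```text
pos [ 0.6069 -0.0671  0.1984] yaw -0.0 tilt [ 0. -0. -1.] tool shift [-0.0004 -0.0011  0.0014] turn -0.0 t 15.67 F [ 0.77 -0.55 -4.48] w 0.0556 gf 66.0
[-0.0008  0.0006  0.0013  0.0003 -0.0018  0.0004]
```

View pics/s9.png

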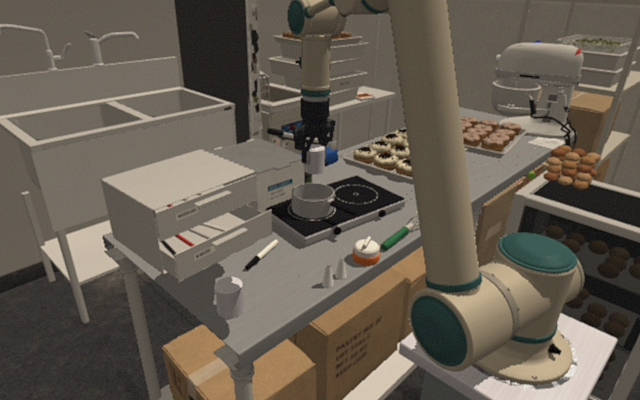

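The scene view shows the tin held upright at (315,160) above the pan at (313,200). The light tin stands on the table at (229,297).

```bash
python3 -c "
from rig import manip
print(manip.sign_off())"
```

```text
the job is handed in; nothing more can be done
None
```

The job is handed in: the pan is let go about 3 mm from the left ring's centre, and the heavier right tin (about 4.5–5 N against 2 N) is held upright about 6 cm above the pan's rim, with the lighter left tin standing on the table. The hand-in returned no verdict.

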